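# Free the mended book from the ratchet clamp and put it back in the sale crate

### The arm

A 7-joint arm with a two-finger parallel gripper is mounted at the origin on the work surface. World frame = base frame: x ahead of the robot, y to its left, z up, the work surface at z = 0. Lengths are in m, angles in degrees, forces in N, time in s.
With the tool pointing down it reaches from about 0.4 to 0.875 m from the base axis. Payload 4.4 kg.
Tool frame: the origin (TCP) lies at the very end of the fingers, on their centre line; the grasp point (between the pads) lies 19 mm behind it; y points along the fingers, z is the direction in which the jaws open and shut, and the axes are right-handed (so a half turn about y gives the same grasp; the last joint's range is limited). The gripper opens to 85 mm and grips with 20 to 120 N. Pads are 22 mm wide; open, the fingers measure 114 mm over their backs; the gripper's body (76 mm by 85 mm) begins 54 mm behind the grasp point. The pads swing forward as they close: fully open they stand 13 mm farther back than shut.
Start: joints at [-77.682, 36.005, 2.206, 86.941, -1.547, 57.084, -1.146], TCP at [0.18, 0.625, 0.231] pointing down, gripper open.
Joint ranges: [-175.42, 175.42], [-21.48, 121.26], [-71.46, 75.88], [10.55, 141.38], [-63.04, 243.04], [13.31, 113.54], [-168.57, 168.57]. Speed limits (degrees/s): [147.25, 147.25, 180, 180, 180, 180, 180].

### API

Orientations are given as [roll, pitch, yaw] about the fixed x, y, z axes, in that order (R = Rz(yaw) Ry(pitch) Rx(roll)).
In Python, from plant import r gives the robot as it stands.
- The arm moves only by the tool carry_out, never from a script. Its argument "targets" is a list of rows, each a list of 4 numbers: the shift along the tool's x, y, z in units of 25 mm (1.0 is 25 mm), then the turn about the tool's y in units of 5 degrees (1.0 is 5 degrees). A call has 1 to 20 rows; each row is the pose to reach, as a shift and turn from the pose commanded when the call began, along the tool's axes at that moment; what a row does not reach only later rows make up. A row lasts 1/12 s, in which the tool goes at most 41.7 mm and 7.16 degrees, less where a joint would pass 70% of its speed; a pose out of reach is approached as far as the arm can. A call with a gripper value outside its range is refused whole. "hand" is the finger opening in mm, from 0 to 85.4, set as the call begins (left out, the last holds). The fingers move at their own pace and stop on an object; "grip_force" is the grip in N (left out, the last holds). Time passes only in rows, so rows that repeat a pose let the fingers close. It gives the time, the measured TCP pose, the force and the opening at its end, in the units of the state.
- r.read_state(): the state, without advancing time (a new reading comes with each control period).
- r.camera(name): name is "scene" or "top"; returns (picture, depth): 384x512x3 uint8, red, green, blue; 384x512 float32, m along the optical axis (not along the pixel's ray), 0 where there is no reading.
- r.camera_model(name): a dict with "fx", "fy", "cx", "cy" (pixels), "distortion" ([k1, k2, p1, p2, k3] as OpenCV has them; the pictures are not rectified), "eye" and "rotation" of the camera in the world. Camera axes: x right, y up, looking along -z (the intrinsics and any distortion apply to the point x, -y, -z); pixel columns grow to the right and rows downward; lengths in m; the calibration is good to about 2 mm. A picture is of the moment at which its call begins. camera_model takes no time and is no camera call.
- r.job_done(): hands the job in, once; it reports no verdict.
Trained networks look in the newest picture that a camera, given by its name, has taken for a name from the list of things; names that differ only in an ending like _2 or _b are one class to them, and where a whole thing is asked for, a point or a joint stands for the part that bears it (a point fixed in the world has none). Each returns a list of dicts, best first, with "conf" (0 to 1); they miss things now and then, are a little off and sometimes report something else, mostly with a low value. They report only what shows in the picture. A call takes as long as a camera call. They do not tell look-alikes from the thing itself.
- r.masks_of(camera, name): "mask" (384x512 bool, what is visible of it) and "pixel" ([column, row] in pixels, amid what is visible of it).
The state is a dict: "t": time; "joints": joint angles; "joint_velocities": joint speeds; "effort": joint torques, N m; "tool_pos": TCP position; "ee_rot": TCP orientation; "contact_force": force on the tool from outside, world axes, zero at the start; "ft_torque": the same for the moment, N m; "grip_width": opening from 0.0 (shut) to 1.0 (fully open).
Only numpy, scipy, OpenCV 4.12 (cv2) and the standard library are available. Lean on these libraries where they do the work, as an engineer would, in place of code of your own. Each camera call takes 0.05 s, during which the arm holds its last target. There are 200 camera calls.

### The job

The glue on the red book has set: gently press the brass thumb button down to lift the pawl off the ratchet wheel, and keep it lifted until the clamp's jaw has backed off all the way, without forcing the button against its stop. Then lift the red book out, lower it spine up into the free bay of the black crate, lined up with the bay and flat on the bay's yellow floor liner before you let go of it, and leave everything else on the table where it is.

Things in the scene. Friction and masses are not known exactly. Their poses are not given: they have to be found in the camera images.
- clamp: green book-mending clamp fixed to the table, base 265 x 130 x 14 mm. Origin on the table under the base, which reaches from x = -100 to +165 mm; x is the slide axis, z up. From -x to +x: fixed jaw (face at x = -70 mm, top 79 mm above the table), the book, a wooden sprung pressure plate (top 79 mm), the moving jaw (70 mm), ratchet wheel, pawl, thumb button
- wheel_axis (a point): axis of the clamp's steel ratchet wheel (upright, 61 mm across, 12 teeth, its top 80 mm above the table). A spring drives jaw and wheel back; only the pawl in the wheel's teeth holds them
- pawl_pivot (a point): pivot of the red pawl, 68 mm above the table. Its nose (to -x of the clamp) lies in the wheel's teeth, its tail (to +x) carries the brass thumb button 50 mm from the pivot: tail pressed down, nose up. Let go, it springs back and catches the next tooth
- button_mid (a point): centre of the top of the brass thumb button (24 mm disc) if it were set to mid height, 75 mm up. Its screwed stem is set anew each time: the true top lies up to 10 mm lower or higher, find it by touch. Pressed, it yields on its spring, 4 to 11 N; the pawl clears the teeth after 5 to 7 mm of travel, a hard stop comes at about 8.5 mm. Over 18 N on the clamp damages it
- jaw (a joint): how far the clamp's moving jaw has backed off, m: about 0 clamped on the book, 0.024 all the way back. It creeps back on its damped spring in about 3 s while the pawl is held clear
- book: the red mended book, 150 x 34 x 108 mm, about 0.25 kg, standing spine up in the clamp on its 14 mm base. Origin at the centre of its underside; z up to the spine, y along its 150 mm length, x through its 34 mm thickness. In the clamp its x is along the clamp's x; the top 43 mm stand clear above the jaws
- crate: black open crate fixed to the table, 200 (x) x 205 (y) x 75 mm high, walls 5 mm, floor 5 mm; origin at the centre of its underside. A wall along x at y = 0 parts it into two bays, each 190 x 95 mm, centred at y = +50 and -50 mm. One bay holds the blue book, the other is free (which one changes)
- liner: yellow floor liner of the free bay, 180 (x) x 86 (y) x 2 mm, fixed; origin at the centre of its underside, its top is 7 mm above the table. The red book belongs here, its length along the liner's x
- omnibus: thick dark blue book, 165 x 58 x 110 mm, standing in the other bay; leave it
- gluejar: small glue jar with a blue cap, 40 mm diameter, 65 mm high, between clamp and crate; origin under its centre; leave it
- brush: brush, 170 mm long, lying beyond the crate; leave it
- mug: blue mug, 76 mm diameter, 90 mm high, beyond the clamp; leave it
- paperback: green paperback lying flat beyond the clamp, 178 x 108 x 26 mm; leave it
- novel: orange paperback lying on the green one, 170 x 105 x 20 mm; leave it
- cashtin: grey cash tin, 90 x 140 x 82 mm, beyond the crate; leave it
There are look-alikes about, which are no part of the job. Of the things like the book, leave any that is purple; of the rest the smaller one is meant.

How it is judged (in metres and radians):
On the way, in this order (a step that is already met when the one before it is completed fails the run):
1. the pawl is held off the wheel until the jaw has backed off all the way (over 22 mm) with the book still standing in the clamp (value of joint jaw above 0.022 m and distance of book from where it was at the start of the episode below 0.02 m), for 0.2 s.
2. the red book stands on the liner of the free bay while still held by the gripper (z of book in the frame of liner below 0.006 m and horizontal distance between book and liner below 0.03 m and angle between book's own z axis and vertical below 0.15 rad and contact force between the fingers and book above 0.5 N), for 0.1 s.
At the end, for the whole second after the job is handed in: the red book stands released and at rest, spine up (within 0.1 rad), on the free bay's liner: within 25 mm of its centre, flat (underside within 3 mm of the liner's top) and lined up with the bay within 0.25 rad; the clamp's jaw is backed off by more than 20 mm; nothing else has been moved (horizontal distance between book and liner below 0.025 m and z of book in the frame of liner below 0.005 m and angle between book's own z axis and vertical below 0.1 rad and angle between the y axis of book and the x axis of liner, either way round below 0.25 rad and linear speed of book below 0.02 m/s and value of joint jaw above 0.02 m); the robot touches nothing.
It fails at once if the clamp is forced: more than 18 N from the gripper or arm on the clamp or its button (contact force between any of the fingers, the arm and clamp above 18 N).
It fails at once if another thing on the table is moved by more than 25 mm (distance of any of omnibus, gluejar, brush, mug, paperback, novel, cashtin from where it was at the start of the episode above 0.025 m).
It also fails if it takes over 67 s, if anything falls off the work surface, if the arm or the gripper's body presses on something with over 40 N, if the wrist force passes 120 N, or if a joint passes its speed limit or range.

## Working session

There is one attempt and no reset: what is moved stays moved. The work goes in short steps, Python scripts to look and compute and a tool call to move; the robot and the scene stay as the last step left them, time stands still between calls to the robot, and variables do not carry over. Pictures are saved under pics/ and viewed, about 8 in all and at most 12, crops included, and the job is handed in when it is done.

Besides the shell and the picture viewer there is one more tool, called after "Call:" in YAML: its name, and indented under it one key for each argument. carry_out: Moves the arm, as the interface text tells. Its arguments: {"type":"object","properties":{"targets":{"type":"array","items":{"type":"array","items":{"type":"number"}}},"hand":{"type":"number"},"grip_force":{"type":"number"}},"required":["targets"]}

```bash
mkdir -p pics; ls; cat > h.py <<'E'
import numpy as np,cv2
from plant import r
def pts(cam,depth):
    m=r.camera_model(cam);K=np.array([[m['fx'],0,m['cx']],[0,m['fy'],m['cy']],[0,0,1.]])
    v,u=np.mgrid[:384,:512]
    n=cv2.undistortPoints(np.stack([u,v],-1).reshape(-1,1,2).astype(float),K,np.array(m['distortion'],float)).reshape(384,512,2)
    P=np.stack([n[...,0]*depth,-n[...,1]*depth,-depth],-1)
    return P@np.array(m['rotation']).T+np.array(m['eye'])
E
python3 - <<'E'
from h import *
print(r.read_state())
ims=[]
for c in('scene','top'):
    im,d=r.camera(c);ims.append(im);P=pts(c,d);np.savez(c,im=im,d=d,P=P);print(c,r.camera_model(c))
    for n in('clamp','wheel_axis','pawl_pivot','button_mid','book','crate','liner','gluejar','omnibus'):
        for o in r.masks_of(c,n):
            k=o['mask']&(d>0);q=P[k]
            if len(q)>5: print(n,round(o['conf'],2),np.round(o['pixel']),k.sum(),np.round(np.median(q,0),3),np.round(np.percentile(q,[3,97],axis=0),3).tolist(),im[k].mean(0).astype(int))
for c,im in zip(('scene','top'),ims): cv2.imwrite(f'pics/{c}0.png',cv2.resize(im[...,::-1],(800,600)))
E
```

```text
pics
{'t': 0.0, 'joints': array([-77.68146686,  36.05826678,   2.2024276 ,  86.99550161,
        -1.54632773,  57.08322648,  -1.14773833]), 'joint_velocities': array([ 0.04622997, -0.04904848,  0.09034677,  0.0165877 ,  0.14648364,
        0.09147061, -0.06282915]), 'effort': array([-9.94213769e-05, -5.63389564e+01,  1.22617867e+00, -1.93449730e+01,
        1.10016949e-02,  1.05383285e-02,  1.05059598e-05]), 'tool_pos': array([0.17993333, 0.62395823, 0.23039916]), 'ee_rot': array([-9.01073020e+01, -1.84818758e-03, -1.60899366e+01]), 'contact_force': array([-0.20550945,  0.04121386, -0.06430431]), 'ft_torque': array([ 0.04528759, -0.00308223,  0.0139074 ]), 'grip_width': 0.9990307570966991}Traceback (most recent call last):
  File "<stdin>", line 5, in <module>
  File "h.py", line 8, in pts
    return P@np.array(m['rotation']).T+np.array(m['eye'])
           ~~~~~~~~~~~~~~~~~~~~~~~~~~~^~~~~~~~~~~~~~~~~~~
ValueError: operands could not be broadcast together with shapes (384,512) (3,)
```

```bash
sed -i "s/np.array(m\['rotation'\]).T/Rotation.from_euler('xyz',m['rotation'],degrees=True).as_matrix().T/; 1a from scipy.spatial.transform import Rotation" h.py
python3 - <<'E'
from h import *
ims=[]
for c in('scene','top'):
    print(c,r.camera_model(c))
    im,d=r.camera(c);ims.append(im);P=pts(c,d);np.savez(c,im=im,d=d,P=P)
    print('table z',np.round(np.percentile(P[...,2][d>0],[5,20,50]),3))
    for n in('clamp','wheel_axis','pawl_pivot','button_mid','book','crate','liner','gluejar','omnibus'):
        for o in r.masks_of(c,n):
            k=o['mask']&(d>0);q=P[k]
            if len(q)>5: print(n,round(o['conf'],2),np.round(o['pixel']),k.sum(),np.round(np.median(q,0),3),np.round(np.percentile(q,[3,97],axis=0),3).tolist(),im[k].mean(0).astype(int))
for c,im in zip(('scene','top'),ims): cv2.imwrite(f'pics/{c}0.png',cv2.resize(im[...,::-1],(800,600)))
E
```

```text
scene {'fx': 490.85329718331997, 'fy': 490.85329718331997, 'cx': 263.8506996341998, 'cy': 189.49455925826032, 'distortion': array([0.00055674, 0.        , 0.        , 0.        , 0.        ]), 'eye': array([ 1.30035266, -0.49675399,  0.86987074]), 'rotation': array([ 4.87289700e+01, -3.46556102e-02,  5.46264121e+01])}
table z [-0.039 -0.001  0.002]
clamp 0.9 [325. 173.] 3065 [0.569 0.233 0.033] [[0.468, 0.104, 0.006], [0.622, 0.344, 0.079]] [ 83 109  96]
wheel_axis 0.7 [324. 172.] 3175 [0.569 0.234 0.033] [[0.465, 0.104, 0.004], [0.624, 0.346, 0.079]] [ 85 110  97]
pawl_pivot 0.68 [359. 151.] 188 [0.569 0.335 0.072] [[0.514, 0.265, -0.0], [0.583, 0.404, 0.085]] [142  94  78]
button_mid 0.74 [325. 172.] 3092 [0.568 0.233 0.032] [[0.468, 0.103, 0.005], [0.624, 0.343, 0.079]] [ 84 110  96]
book 0.79 [294. 159.] 1153 [0.555 0.139 0.109] [[0.448, 0.116, 0.024], [0.586, 0.172, 0.124]] [152 100  97]
book 0.74 [210. 167.] 981 [ 0.436 -0.046  0.096] [[0.339, -0.071, 0.008], [0.455, 0.021, 0.11]] [120  89 149]
book 0.62 [258. 119.] 2687 [0.314 0.176 0.086] [[0.256, 0.098, 0.001], [0.34, 0.291,
[... 1668 characters left out ...]
0.28, 0.141]] [149  84  87]
crate 0.57 [373. 191.] 2808 [ 0.551 -0.247  0.048] [[0.446, -0.35, 0.002], [0.654, -0.13, 0.077]] [34 31 30]
crate 0.26 [212. 217.] 1070 [0.508 0.149 0.121] [[0.441, 0.119, 0.075], [0.576, 0.18, 0.125]] [164  96  98]
crate 0.16 [388. 109.] 2290 [ 0.75  -0.287  0.069] [[0.71, -0.359, 0.016], [0.797, -0.225, 0.074]] [115 117 121]
liner 0.97 [388. 193.] 1904 [ 0.557 -0.296  0.006] [[0.474, -0.335, 0.002], [0.64, -0.257, 0.011]] [200 160  81]
gluejar 0.8 [279. 173.] 246 [ 0.608 -0.008  0.063] [[0.592, -0.027, -0.001], [0.628, 0.011, 0.069]] [ 83 107 156]
omnibus 0.66 [356. 198.] 2292 [ 0.541 -0.183  0.114] [[0.465, -0.225, 0.015], [0.617, -0.154, 0.118]] [ 88  99 130]
```

View pics/scene0.png

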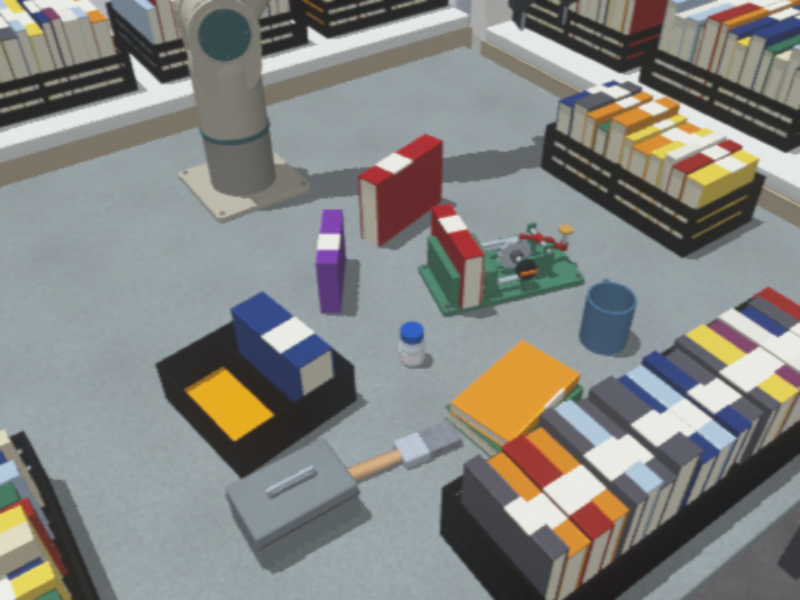

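View pics/top0.png

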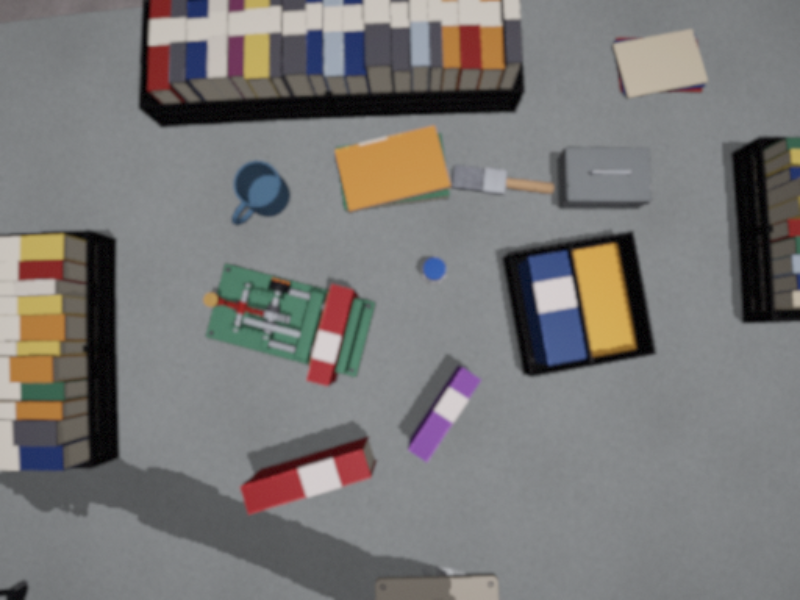

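The red book is in the clamp (scene pixel ~292,160 at 512 px). The larger red book and the purple one stand apart from it. The free bay, with the yellow liner, is at top pixel ~388,193, and the brass button is at top ~134,191. Next I fit the poses.

```bash
python3 - <<'E'
from h import *
for c in('top','scene'):
    z=np.load(c+'.npz');P=z['P'];hsv=cv2.cvtColor(z['im'],cv2.COLOR_RGB2HSV).astype(int);H,S,V=hsv[...,0],hsv[...,1],hsv[...,2]
    X,Y,Z=P[...,0],P[...,1],P[...,2]
    box=lambda a,b,e,f,g,h:(X>a)&(X<b)&(Y>e)&(Y<f)&(Z>g)&(Z<h)
    def fit(n,k):
        q=P[k];
        if len(q)<5: print(n,len(q));return
        R=cv2.minAreaRect((q[:,:2]*1000).astype(np.float32));print(c,n,len(q),np.round(R[0],1),np.round(R[1],1),round(R[2],1),'mean',np.round(q.mean(0)*1000,1))
    fit('book top',box(.4,.62,.09,.2,.113,.135))
    fit('liner',box(.44,.66,-.36,-.23,-.01,.02)&(S>140)&(H>15)&(H<32))
    fit('gold',box(.5,.65,.3,.42,.04,.11)&(H>13)&(H<28)&(S>110))
    fit('red',box(.5,.65,.2,.42,.04,.11)&((H<8)|(H>172))&(S>120))
    fit('omni',box(.44,.66,-.25,-.12,.105,.13))
    fit('cratetop',box(.42,.68,-.38,-.1,.066,.082))
    fit('base',box(.4,.7,.05,.42,.007,.022)&(H>50)&(H<90)&(S>60))
    fit('jar',box(.57,.66,-.05,.03,.055,.08))
E
```

```text
top book top 946 [510.4 151.3] [ 35.4 148.5] 73.1 mean [510.2 151.4 121.4]
top liner 2104 [ 557.5 -298. ] [189.2  82.6] 8.1 mean [ 556.4 -298.3    6.2]
top gold 56 [571.3 345.1] [19.3 17.3] 89.7 mean [571.8 344.6  78.6]
top red 104 [563.  289.2] [ 46.8 100.3] 13.7 mean [559.4 301.1  70.2]
top omni 1774 [ 542.1 -191.8] [163.9  61. ] 8.5 mean [ 541.9 -190.9  114.4]
top cratetop 885 [ 549.4 -241.2] [201.2 208.1] 8.4 mean [ 549.1 -236.1   73.3]
top base 1846 [539.  232.5] [262.4 126.7] 73.9 mean [548.8 264.4  13.5]
top jar 173 [610.2 -10.3] [34.7 35.3] 88.1 mean [610.  -10.4  64.3]
scene book top 560 [512.3 150.7] [ 36.5 155.3] 74.0 mean [517.2 147.9 121.2]
scene liner 1366 [ 531.2 -285. ] [139.   73.1] 9.4 mean [ 534.7 -285.4    6.9]
scene gold 36 [574.6 345.5] [20.4 19.5] 85.2 mean [575.3 344.7  79.2]
scene red 83 [546.9 271.4] [159.6  18.8] 64.3 mean [563.  301.9  67.1]
scene omni 1509 [ 542.7 -192.7] [168.6  60.9] 8.5 mean [ 549.7 -194.2  114.4]
scene cratetop 1196 [ 550.8 -242.5] [203.7 206.2] 8.1 mean [ 577.8 -255.5   72.7]
scene base 1162 [544.3 230.4] [265.7 130.4] 73.5 mean [571.4 234.4  13.7]
scene jar 168 [613.8 -11.1] [35.5 36.7] 26.3 mean [616.2 -13.   63.6]
```

```bash
python3 - <<'E'
from h import *
for c in('top','scene'):
    z=np.load(c+'.npz');P=z['P'][z['d']>0];a=np.array([.18,.624]);b=np.array([.573,.345]);u=(b-a)/np.linalg.norm(b-a)
    q=P[:,:2]-a;s=q@u;w=abs(q@np.array([-u[1],u[0]]))
    for i in range(0,12):
        k=(w<.09)&(s>i*.05)&(s<i*.05+.05);print(c,i*.05,k.sum(),P[k][:,2].max().round(3) if k.any() else None)
print(r.read_state()['tool_pos'],r.read_state()['t'])
E
```

```text
top 0.0 1238 0.313
top 0.05 1027 0.006
top 0.1 1061 0.157
top 0.15000000000000002 1969 0.171
top 0.2 1766 0.17
top 0.25 1369 0.105
top 0.30000000000000004 1211 0.006
top 0.35000000000000003 1218 0.008
top 0.4 1198 0.019
top 0.45 1142 0.086
top 0.5 1217 0.09
top 0.55 1230 0.071
scene 0.0 417 0.309
scene 0.05 238 0.007
scene 0.1 335 0.156
scene 0.15000000000000002 1082 0.171
scene 0.2 1040 0.169
scene 0.25 675 0.104
scene 0.30000000000000004 558 0.007
scene 0.35000000000000003 462 0.006
scene 0.4 278 0.015
scene 0.45 603 0.084
scene 0.5 885 0.088
scene 0.55 827 0.073
[0.18009178 0.62456927 0.23132661] 1.05
```

Call:
carry_out:
  targets:
    - [18.2, 0, -6.36, 0]
    - [18.2, 0, -6.36, 0]
    - [18.2, 0, -6.36, 0]
    - [18.2, 0, -6.36, 0]
    - [18.2, 0, -6.36, 0]
    - [18.2, 0, -6.36, 0]
    - [18.2, 0, -6.36, 0]
    - [18.2, 0, -6.36, 0]
    - [18.2, 0, -6.36, 0]
    - [18.2, 0, -6.36, 0]
    - [18.2, 0, -6.36, 0]
    - [18.2, 0, -6.36, 0]
    - [18.2, 0, -6.36, 0]
    - [18.2, 0, -6.36, 0]
    - [18.2, 0, -6.36, 0]
    - [18.2, 4.0, -6.36, 0]
    - [18.2, 4.0, -6.36, 0]
    - [18.2, 4.0, -6.36, 0]
    - [18.2, 4.0, -6.36, 0]
  hand: 0
  grip_force: 20

```text
t: 2.63
tool_pos: [0.5681, 0.346, 0.1264]
ee_rot: [-90.4, 0.4, -15.9]
contact_force: [-1.2, 0.1, -0.4]
grip_width: -0.001
```

Call:
carry_out:
  targets:
    - [0, 0, 0, 0]
    - [0, 0.5, 0, 0]
    - [0, 1.0, 0, 0]
    - [0, 1.2, 0, 0]
    - [0, 1.2, 0, 0]
    - [0, 1.2, 0, 0]

```text
t: 3.13
tool_pos: [0.5732, 0.3457, 0.1012]
ee_rot: [-90.0, 0.0, -16.1]
contact_force: [1.0, -0.6, 0.3]
grip_width: 0.003
```

```bash
python3 - <<'E'
from h import *
im,d=r.camera('scene');s=r.read_state();print(s)
cv2.imwrite('pics/s1.png',cv2.resize(im[110:230,270:430,::-1],(800,600)))
E
```

```text
{'t': 3.1833, 'joints': array([-34.45088235,  45.98109546,   1.68663426,  89.75296944,
        -1.74010501,  44.25575695,  41.86996226]), 'joint_velocities': array([ 0.13826744, -0.37342893,  0.0157772 , -0.22210414,  0.00896422,
       -0.11396412,  0.10995662]), 'effort': array([-7.62777077e-02, -6.07575560e+01,  1.30078968e+00, -1.58478159e+01,
        4.67819205e-03,  2.15576735e-02, -1.44019773e-04]), 'tool_pos': array([0.57350939, 0.34579715, 0.10163337]), 'ee_rot': array([-8.99718832e+01, -2.21875038e-02, -1.60971179e+01]), 'contact_force': array([-0.32375407,  0.31075596,  0.41971039]), 'ft_torque': array([-0.04229179, -0.03236956,  0.01345012]), 'grip_width': 0.0017473824522398866}
```

View pics/s1.png

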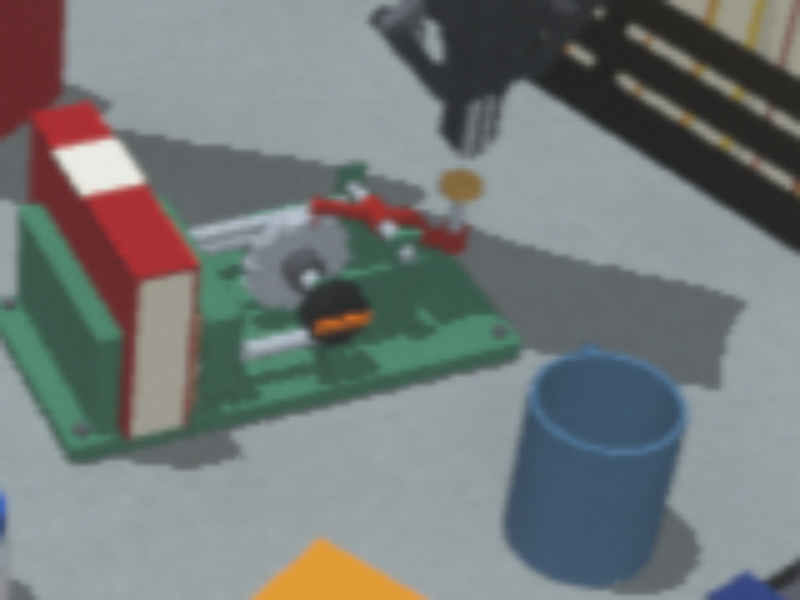

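The fingers sit right above the brass button (crop 460,185), and the pawl nose is in the wheel. Now I feel my way down.

Call:
carry_out:
  targets:
    - [0, 0.3, 0, 0]
    - [0, 0.5, 0, 0]
    - [0, 0.56, 0, 0]
    - [0, 0.56, 0, 0]
    - [0, 0.56, 0, 0]

```text
t: 3.6
tool_pos: [0.5732, 0.3456, 0.0871]
ee_rot: [-90.0, 0.0, -16.1]
contact_force: [0.4, -0.2, 0.6]
grip_width: 0.001
```

Call:
carry_out:
  targets:
    - [0, 0.04, 0, 0]
    - [0, 0.08, 0, 0]
    - [0, 0.08, 0, 0]
    - [0, 0.08, 0, 0]

```text
t: 3.93
tool_pos: [0.5732, 0.3457, 0.0854]
ee_rot: [-90.0, -0.0, -16.1]
contact_force: [0.3, -0.6, 0.3]
grip_width: -0.001
```

Call:
carry_out:
  targets:
    - [0, 0.04, 0, 0]
    - [0, 0.08, 0, 0]
    - [0, 0.08, 0, 0]
    - [0, 0.08, 0, 0]

```text
t: 4.27
tool_pos: [0.5731, 0.3456, 0.0832]
ee_rot: [-90.0, 0.0, -16.1]
contact_force: [-0.4, -0.5, 0.2]
grip_width: 0.001
```

Call:
carry_out:
  targets:
    - [0, 0.04, 0, 0]
    - [0, 0.08, 0, 0]
    - [0, 0.08, 0, 0]
    - [0, 0.08, 0, 0]

```text
t: 4.6
tool_pos: [0.5731, 0.3456, 0.0812]
ee_rot: [-90.0, 0.0, -16.1]
contact_force: [0.6, -0.0, -0.0]
grip_width: 0.003
```

Call:
carry_out:
  targets:
    - [0, 0.02, 0, 0]
    - [0, 0.04, 0, 0]
    - [0, 0.04, 0, 0]
    - [0, 0.04, 0, 0]

```text
t: 4.93
tool_pos: [0.5732, 0.3457, 0.0803]
ee_rot: [-90.0, 0.0, -16.1]
contact_force: [0.0, 0.8, -0.2]
grip_width: -0.0
```

Call:
carry_out:
  targets:
    - [0, 0.02, 0, 0]
    - [0, 0.04, 0, 0]
    - [0, 0.04, 0, 0]
    - [0, 0.04, 0, 0]

```text
t: 5.27
tool_pos: [0.5732, 0.3457, 0.0793]
ee_rot: [-90.0, -0.0, -16.1]
contact_force: [0.9, -0.7, 0.2]
grip_width: 0.002
```

Call:
carry_out:
  targets:
    - [0, 0.02, 0, 0]
    - [0, 0.04, 0, 0]
    - [0, 0.04, 0, 0]
    - [0, 0.04, 0, 0]

```text
t: 5.6
tool_pos: [0.5733, 0.3458, 0.0791]
ee_rot: [-90.0, -0.0, -16.1]
contact_force: [-2.1, -1.3, 5.7]
grip_width: 0.002
```

Call:
carry_out:
  targets:
    - [0, 0.02, 0, 0]
    - [0, 0.04, 0, 0]
    - [0, 0.04, 0, 0]
    - [0, 0.04, 0, 0]

```text
t: 5.93
tool_pos: [0.5735, 0.3459, 0.0784]
ee_rot: [-90.0, -0.0, -16.1]
contact_force: [-1.3, -0.1, 6.5]
grip_width: -0.003
```

Call:
carry_out:
  targets:
    - [0, 0.02, 0, 0]
    - [0, 0.04, 0, 0]
    - [0, 0.04, 0, 0]
    - [0, 0.04, 0, 0]

```text
t: 6.27
tool_pos: [0.5734, 0.346, 0.0775]
ee_rot: [-89.9, -0.0, -16.1]
contact_force: [-1.4, -0.3, 6.9]
grip_width: 0.003
```

Call:
carry_out:
  targets:
    - [0, 0.04, 0, 0]
    - [0, 0.08, 0, 0]
    - [0, 0.12, 0, 0]
    - [0, 0.16, 0, 0]
    - [0, 0.16, 0, 0]
    - [0, 0.16, 0, 0]

```text
t: 6.77
tool_pos: [0.5736, 0.3466, 0.073]
ee_rot: [-89.9, -0.0, -16.1]
contact_force: [-0.1, 1.2, 5.4]
grip_width: 0.003
```

Call:
carry_out:
  targets:
    - [0, 0.02, 0, 0]
    - [0, 0.04, 0, 0]
    - [0, 0.04, 0, 0]
    - [0, 0.04, 0, 0]

```text
t: 7.1
tool_pos: [0.5736, 0.3468, 0.072]
ee_rot: [-89.9, -0.0, -16.1]
contact_force: [-0.4, 2.4, 5.1]
grip_width: 0.004
```

Call:
carry_out:
  targets:
    - [0, 0, 0, 0]
    - [0, 0, 0, 0]
    - [0, 0, 0, 0]
    - [0, 0, 0, 0]
    - [0, 0, 0, 0]
    - [0, 0, 0, 0]
    - [0, 0, 0, 0]
    - [0, 0, 0, 0]
    - [0, 0, 0, 0]
    - [0, 0, 0, 0]
    - [0, 0, 0, 0]
    - [0, 0, 0, 0]
    - [0, 0, 0, 0]
    - [0, 0, 0, 0]
    - [0, 0, 0, 0]
    - [0, 0, 0, 0]
    - [0, 0, 0, 0]
    - [0, 0, 0, 0]

```text
t: 8.6
tool_pos: [0.5736, 0.3467, 0.072]
ee_rot: [-89.9, -0.0, -16.1]
contact_force: [-0.2, 0.6, 5.9]
grip_width: 0.004
```

```bash
python3 - <<'E'
from h import *
im,d=r.camera('scene');s=r.read_state();print(s['t'],s['tool_pos'],s['contact_force'])
cv2.imwrite('pics/s2.png',cv2.resize(im[110:230,270:430,::-1],(800,600)))
E
```

```text
8.65 [0.57362347 0.34675176 0.07199254] [-1.2144592   1.40477733  5.4751624 ]
```

View pics/s2.png

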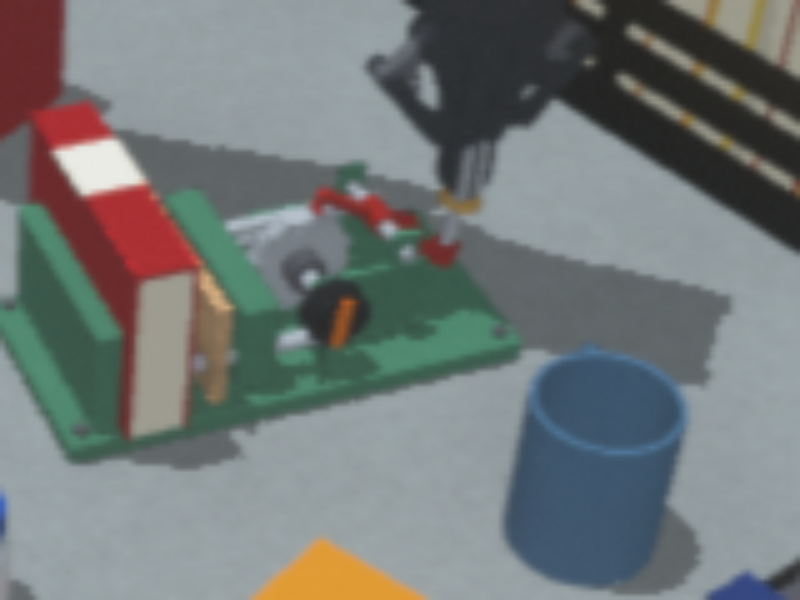

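The pawl is lifted (crop 330,200) and the jaw has moved well back, with the plate now visible at 215,330. The book still stands. I hold the button until the jaw stops moving.

Call:
carry_out:
  targets:
    - [0, 0, 0, 0]
    - [0, 0, 0, 0]
    - [0, 0, 0, 0]
    - [0, 0, 0, 0]
    - [0, 0, 0, 0]
    - [0, 0, 0, 0]
    - [0, 0, 0, 0]
    - [0, 0, 0, 0]
    - [0, 0, 0, 0]
    - [0, 0, 0, 0]
    - [0, 0, 0, 0]
    - [0, 0, 0, 0]
    - [0, 0, 0, 0]
    - [0, 0, 0, 0]
    - [0, 0, 0, 0]
    - [0, 0, 0, 0]
    - [0, 0, 0, 0]
    - [0, 0, 0, 0]
    - [0, 0, 0, 0]
    - [0, 0, 0, 0]

```text
t: 10.32
tool_pos: [0.5736, 0.3467, 0.072]
ee_rot: [-89.9, -0.0, -16.1]
contact_force: [-1.3, 1.7, 4.8]
grip_width: -0.004
```

```bash
cat > jaw.py <<'E'
from h import *
u=np.array([np.cos(np.radians(73.7)),np.sin(np.radians(73.7))]);v=np.array([-u[1],u[0]])
im,d=r.camera('scene');P=pts('scene',d);q=P[...,:2]-np.array([.541,.2315])+.0325*u
a,b,Z=q@u,q@v,P[...,2];hs=cv2.cvtColor(im,cv2.COLOR_RGB2HSV)
k=(Z>.06)&(Z<.076)&(a>-.03)&(a<.06)&(abs(b)<.06)&(hs[...,0]>50)&(hs[...,0]<95)&(hs[...,1]>60)
print(r.read_state()['t'],k.sum(),'jaw top x mm',np.round(np.percentile(a[k],[5,50,95])*1000,1))
cv2.imwrite('pics/j.png',im[...,::-1])
E
python3 jaw.py
```

```text
10.3667 222 jaw top x mm [ 2.8 12.2 22.5]
```

Call:
carry_out:
  targets:
    - [0, 0, 0, 0]
    - [0, 0, 0, 0]
    - [0, 0, 0, 0]
    - [0, 0, 0, 0]
    - [0, 0, 0, 0]
    - [0, 0, 0, 0]
    - [0, 0, 0, 0]
    - [0, 0, 0, 0]
    - [0, 0, 0, 0]
    - [0, 0, 0, 0]
    - [0, 0, 0, 0]
    - [0, 0, 0, 0]
    - [0, 0, 0, 0]
    - [0, 0, 0, 0]
    - [0, 0, 0, 0]
    - [0, 0, 0, 0]
    - [0, 0, 0, 0]
    - [0, 0, 0, 0]

```text
t: 11.87
tool_pos: [0.5736, 0.3467, 0.072]
ee_rot: [-89.9, -0.0, -16.1]
contact_force: [-1.0, 1.6, 5.6]
grip_width: -0.004
```

```bash
python3 jaw.py; python3 - <<'E'
from h import *
z=np.load('scene.npz')
u=np.array([np.cos(np.radians(73.7)),np.sin(np.radians(73.7))]);v=np.array([-u[1],u[0]])
P=z['P'];im=z['im'];q=P[...,:2]-np.array([.541,.2315])+.0325*u
a,b,Z=q@u,q@v,P[...,2];hs=cv2.cvtColor(im,cv2.COLOR_RGB2HSV)
k=(Z>.06)&(Z<.076)&(a>-.03)&(a<.06)&(abs(b)<.06)&(hs[...,0]>50)&(hs[...,0]<95)&(hs[...,1]>60)
print('start',k.sum(),np.round(np.percentile(a[k],[5,50,95])*1000,1))
j=cv2.imread('pics/j.png');cv2.imwrite('pics/s3.png',cv2.resize(j[110:230,270:430],(800,600)))
E
```

```text
11.9167 220 jaw top x mm [ 3.  12.  22.2]
start 90 [-19.9  -8.3  -0.2]
```

View pics/s3.png

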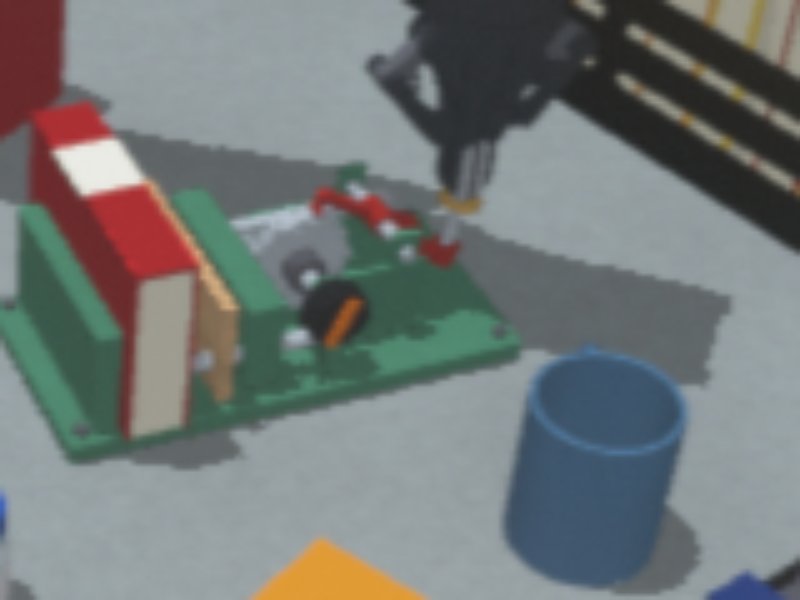

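The jaw has backed off about 22–23 mm and did not move between t=10.4 and 11.9. The pawl is up and the book still stands. Next I release the button and move above the book.

Call:
carry_out:
  targets:
    - [0, -0.4, 0, 0]
    - [0, -1.6, 0, 0]
    - [0, -3, 0, 0]
    - [0, -4.4, 0, 0]
    - [-0.22, -4.4, -8.18, 0]
    - [-0.22, -4.4, -8.18, 0]
    - [-0.22, -4.4, -8.18, 0]
    - [-0.22, -4.4, -8.18, 0]
    - [-0.22, -4.4, -8.18, 0]
    - [-0.22, -4.4, -8.18, 0]
    - [-0.22, -4.4, -8.18, 0]
    - [-0.22, -4.4, -8.18, 0]
    - [-0.22, -4.4, -8.18, 0]
    - [-0.22, -4.4, -8.18, 0]
  hand: 72

```text
t: 13.08
tool_pos: [0.5114, 0.1523, 0.1812]
ee_rot: [-90.0, 0.0, -16.0]
contact_force: [-0.1, -0.4, 0.0]
grip_width: 0.843
```

```bash
python3 jaw.py; python3 - <<'E'
from h import *
s=r.read_state();print(s['tool_pos'],s['ee_rot'],s['grip_width'])
j=cv2.imread('pics/j.png');cv2.imwrite('pics/s4.png',cv2.resize(j[90:230,240:427],(800,600)))
E
```

```text
13.1333 208 jaw top x mm [ 3.2 12.  21.1]
[0.51135742 0.15214835 0.18111396] [-8.99783651e+01  1.42355535e-02 -1.59661210e+01] 0.8440182779976289
```

View pics/s4.png

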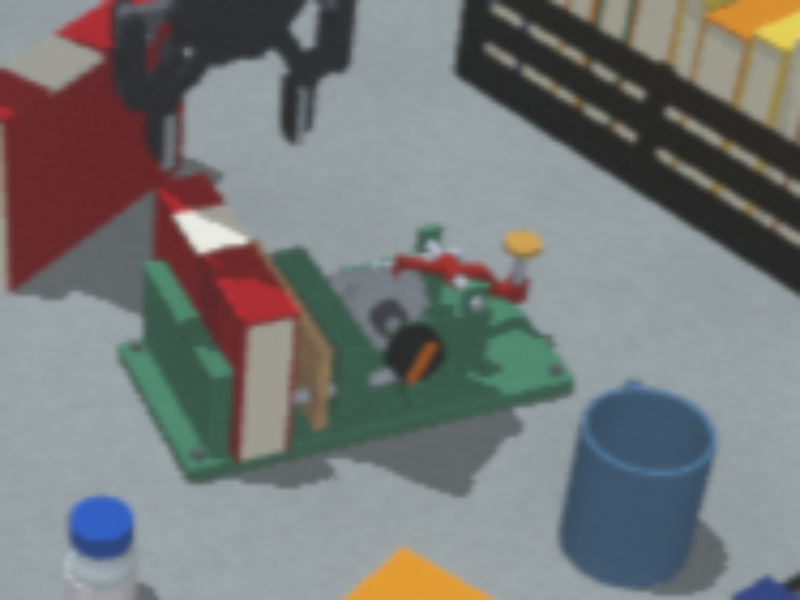

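The open gripper straddles the book in line with it. The pawl has sprung back, the jaw is still back, and the plate stands clear. Descending.

Call:
carry_out:
  targets:
    - [0, 1, 0, 0]
    - [0, 2, 0, 0]
    - [0, 2.8, 0, 0]
    - [0, 3.4, 0, 0]
    - [0, 3.7, 0, 0]
    - [0, 3.8, 0, 0]
    - [0, 3.8, 0, 0]
    - [0, 3.8, 0, 0]

```text
t: 13.8
tool_pos: [0.5119, 0.1512, 0.0869]
ee_rot: [-90.0, -0.1, -16.1]
contact_force: [0.0, 0.0, 0.4]
grip_width: 0.845
```

Call:
carry_out:
  targets:
    - [0, 0, 0, 0]
    - [0, 0, 0, 0]
    - [0, 0, 0, 0]
    - [0, 0, 0, 0]
    - [0, 0, 0, 0]
    - [0, 0, 0, 0]
    - [0, 0, 0, 0]
    - [0, 0, 0, 0]
    - [0, 0, 0, 0]
    - [0, 0, 0, 0]
  hand: 15
  grip_force: 45

```text
t: 14.63
tool_pos: [0.5123, 0.1525, 0.0874]
ee_rot: [-89.8, -0.1, -16.0]
contact_force: [-0.5, 3.7, 6.1]
grip_width: 0.391
```

Gripped: opening is 33.4 mm. Lifting straight up.

Call:
carry_out:
  targets:
    - [0, -0.1, 0, 0]
    - [0, -0.3, 0, 0]
    - [0, -0.6, 0, 0]
    - [0, -1.1, 0, 0]
    - [0, -1.8, 0, 0]
    - [0, -2.6, 0, 0]
    - [0, -3.4, 0, 0]
    - [0, -4.2, 0, 0]
    - [0, -5.0, 0, 0]
    - [0, -5.6, 0, 0]
    - [0, -5.6, 0, 0]
    - [0, -5.6, 0, 0]

```text
t: 15.63
tool_pos: [0.511, 0.1499, 0.2262]
ee_rot: [-90.0, -0.0, -16.1]
contact_force: [-0.9, 0.3, -3.7]
grip_width: 0.39
```

Call:
carry_out:
  targets:
    - [0.3, 0, -0.8, 0]
    - [1, 0, -2.4, -0.4]
    - [1.6, 0, -4, -0.9]
    - [2.2, 0, -5.5, -1.5]
    - [2.8, 0, -7, -2.1]
    - [3.4, 0, -8.5, -2.7]
    - [4, 0, -10, -3.3]
    - [4.6, 0, -11.5, -3.9]
    - [5.2, 0, -13, -4.4]
    - [5.8, 0, -14.4, -4.8]
    - [6.3, 0, -15.7, -4.86]
    - [6.6, 0, -16.4, -4.86]
    - [6.66, 0, -16.6, -4.86]
    - [6.66, 0, -16.6, -4.86]
    - [6.66, 0, -16.6, -4.86]
    - [6.66, 0, -16.6, -4.86]

```text
t: 16.97
tool_pos: [0.5561, -0.2915, 0.2253]
ee_rot: [-89.8, 0.1, 8.4]
contact_force: [-1.0, 0.8, -3.0]
grip_width: 0.387
```

```bash
python3 - <<'E'
from h import *
s=r.read_state();print(s['t'],s['tool_pos'],s['ee_rot'],s['grip_width'],s['contact_force'])
z=np.load('top.npz')
for c in('top','scene'):
    im,d=r.camera(c);P=pts(c,d);X,Y,Z=P[...,0],P[...,1],P[...,2]
    hs=cv2.cvtColor(im,cv2.COLOR_RGB2HSV);red=((hs[...,0]<9)|(hs[...,0]>170))&(hs[...,1]>90)
    k=red&(X>.44)&(X<.68)&(Y<-.2)&(Y>-.4)&(Z>.1);q=P[k]*1000
    print(c,len(q),np.round(np.percentile(q,[2,50,98],axis=0),0).tolist())
    cv2.imwrite(f'pics/{c}5.png',im[...,::-1])
a=cv2.imread('pics/scene5.png')[130:330,70:337];b=cv2.imread('pics/top5.png')[100:300,260:500]
cv2.imwrite('pics/s5.png',np.hstack([cv2.resize(a,(400,300)),cv2.resize(b,(360,300))]))
E
```

```text
16.9667 [ 0.55608197 -0.29151715  0.22532728] [-8.98464538e+01  7.38024133e-02  8.35889860e+00] 0.3871369069476116 [-1.02934116  0.75828643 -2.96588335]
top 1497 [[482.0, -312.0, 166.0], [573.0, -280.0, 252.0], [625.0, -262.0, 318.0]]
scene 1475 [[493.0, -319.0, 158.0], [588.0, -302.0, 229.0], [632.0, -269.0, 262.0]]
```

View pics/s5.png

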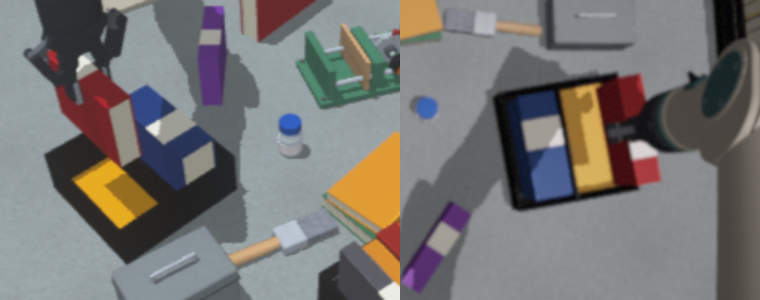

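The book hangs upright over the free bay and in line with it (left half 100,110). Lowering.

Call:
carry_out:
  targets:
    - [0, 0.6, 0, 0]
    - [0, 1.5, 0, 0]
    - [0, 2.4, 0, 0]
    - [0, 3.3, 0, 0]
    - [0, 4.1, 0, 0]
    - [0, 4.7, 0, 0]
    - [0, 5.1, 0, 0]
    - [0, 5.3, 0, 0]
    - [0, 5.4, 0, 0]
    - [0, 5.4, 0, 0]
    - [0, 5.4, 0, 0]

```text
t: 17.98
tool_pos: [0.5569, -0.2943, 0.0922]
ee_rot: [-90.1, -0.1, 8.2]
contact_force: [-0.4, -0.0, -2.7]
grip_width: 0.398
```

Call:
carry_out:
  targets:
    - [0, 0.06, 0, 0]
    - [0, 0.12, 0, 0]
    - [0, 0.16, 0, 0]
    - [0, 0.2, 0, 0]
    - [0, 0.2, 0, 0]
    - [0, 0.2, 0, 0]

```text
t: 18.48
tool_pos: [0.5562, -0.2942, 0.0862]
ee_rot: [-90.0, 0.0, 8.2]
contact_force: [-0.0, 0.1, -2.2]
grip_width: 0.397
```

Call:
carry_out:
  targets:
    - [0, 0.04, 0, 0]
    - [0, 0.08, 0, 0]
    - [0, 0.08, 0, 0]
    - [0, 0.08, 0, 0]

```text
t: 18.82
tool_pos: [0.5561, -0.2941, 0.0841]
ee_rot: [-90.0, 0.0, 8.2]
contact_force: [-0.4, -0.2, -3.2]
grip_width: 0.396
```

Call:
carry_out:
  targets:
    - [0, 0.04, 0, 0]
    - [0, 0.08, 0, 0]
    - [0, 0.08, 0, 0]
    - [0, 0.08, 0, 0]

```text
t: 19.15
tool_pos: [0.5561, -0.2941, 0.0822]
ee_rot: [-90.0, 0.0, 8.2]
contact_force: [0.1, 0.3, -2.8]
grip_width: 0.391
```

Call:
carry_out:
  targets:
    - [0, 0.02, 0, 0]
    - [0, 0.04, 0, 0]
    - [0, 0.04, 0, 0]
    - [0, 0.04, 0, 0]

```text
t: 19.48
tool_pos: [0.5562, -0.2941, 0.0812]
ee_rot: [-90.0, 0.0, 8.2]
contact_force: [0.1, 0.3, -2.3]
grip_width: 0.389
```

Call:
carry_out:
  targets:
    - [0, 0.02, 0, 0]
    - [0, 0.04, 0, 0]
    - [0, 0.04, 0, 0]
    - [0, 0.04, 0, 0]

```text
t: 19.82
tool_pos: [0.5562, -0.2942, 0.0804]
ee_rot: [-90.0, -0.0, 8.2]
contact_force: [0.5, -0.0, -0.2]
grip_width: 0.39
```

Contact begins at z=0.0804, as predicted. I lower about 1 mm more to settle the book flat.

Call:
carry_out:
  targets:
    - [0, 0.02, 0, 0]
    - [0, 0.04, 0, 0]
    - [0, 0.04, 0, 0]
    - [0, 0.04, 0, 0]

```text
t: 20.15
tool_pos: [0.5562, -0.2942, 0.0804]
ee_rot: [-90.0, -0.0, 8.2]
contact_force: [-2.3, 0.6, 6.0]
grip_width: 0.391
```

```bash
python3 - <<'E'
from h import *
s=r.read_state();print(s['t'],s['tool_pos'],s['contact_force'])
im,d=r.camera('scene');cv2.imwrite('pics/s6.png',cv2.resize(im[150:300,70:270,::-1],(800,600)))
E
```

```text
20.15 [ 0.55617218 -0.29419654  0.08038156] [-2.28196328  0.60765314  6.04242467]
```

View pics/s6.png

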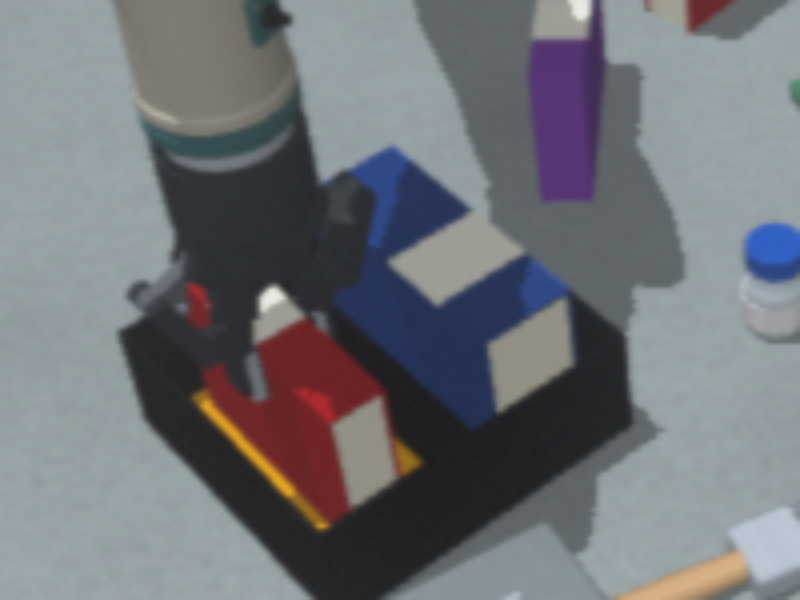

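The book stands on the liner, parallel to the bay walls. Opening a little to release it, then going straight up.

Call:
carry_out:
  targets:
    - [0, 0, 0, 0]
    - [0, 0, 0, 0]
    - [0, 0, 0, 0]
    - [0, 0, 0, 0]
    - [0, 0, 0, 0]
    - [0, 0, 0, 0]
  hand: 52

```text
t: 20.7
tool_pos: [0.5562, -0.2942, 0.0792]
ee_rot: [-90.0, 0.0, 8.2]
contact_force: [-0.1, -0.1, 0.5]
grip_width: 0.608
```

Call:
carry_out:
  targets:
    - [0, -0.2, 0, 0]
    - [0, -0.8, 0, 0]
    - [0, -1.8, 0, 0]
    - [0, -3, 0, 0]
    - [0, -4.4, 0, 0]
    - [0, -5.8, 0, 0]
    - [0, -7, 0, 0]
    - [-4, -8, 0, 0]
    - [-5, -8, 0, 0]
    - [-5, -8, 0, 0]
    - [-5, -8, 0, 0]
    - [-5, -8, 0, 0]

```text
t: 21.7
tool_pos: [0.4301, -0.3133, 0.2807]
ee_rot: [-90.1, -0.0, 8.0]
contact_force: [1.4, 0.1, 0.4]
grip_width: 0.607
```

```bash
python3 jaw.py; python3 - <<'E'
from h import *
s=r.read_state();print(s['t'],s['tool_pos'],s['contact_force'],s['grip_width'])
im,d=r.camera('scene');P=pts('scene',d);X,Y,Z=P[...,0],P[...,1],P[...,2]
hs=cv2.cvtColor(im,cv2.COLOR_RGB2HSV)
k=(X>.44)&(X<.67)&(Y<-.25)&(Y>-.35)&(Z>.105)&(Z<.13)
q=P[k];print(k.sum(),cv2.minAreaRect((q[:,:2]*1000).astype(np.float32)),np.percentile(q[:,2],[5,50,95]))
cv2.imwrite('pics/s7.png',cv2.resize(im[...,::-1],(800,600)))
E
```

```text
21.75 215 jaw top x mm [ 3.3 12.1 21.7]
21.75 [ 0.43227518 -0.31246518  0.28026785] [1.30745564 1.03280105 0.09651838] 0.6087360863916342
960 ((555.1687622070312, -295.0937805175781), (153.24969482421875, 35.915069580078125), 8.165192604064941) [0.10840688 0.11475128 0.11715489]
```

View pics/s7.png

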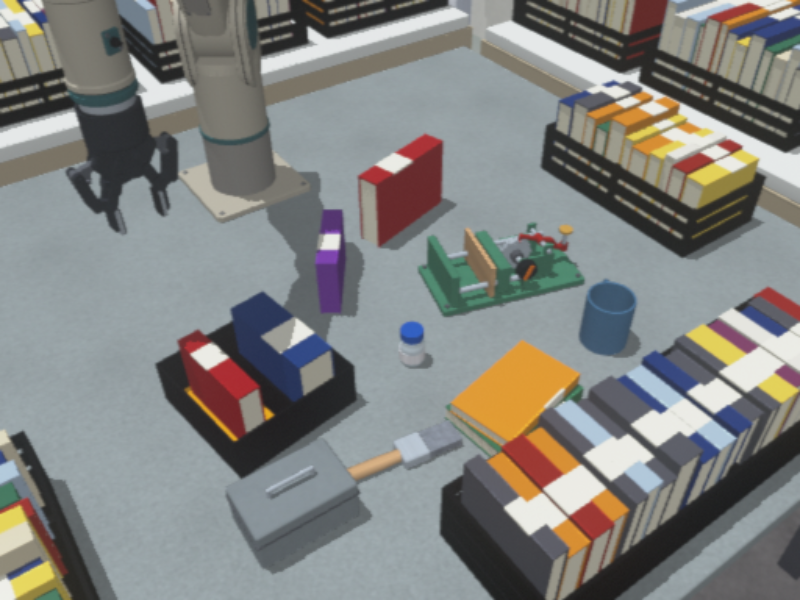

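The book stands in the free bay at (555, −295) mm, yaw 8.2°, top at 115 mm. The jaw is still back, the other objects are unmoved and the arm is clear.

```bash
python3 -c "
from plant import r
print(r.job_done())"
```

```text
the job is handed in; nothing more can be done
None
```

The red book is out of the clamp and standing spine up on the yellow liner of the free bay. I handed the job in at about t = 22 s of the 67 s allowed; no verdict is reported.

- **Pawl release:** I found the button top by touch at z ≈ 79 mm and pressed it about 7 mm, with at most about 7 N read between moves. I held it there until the jaw stopped moving between two pictures.
- **Book placement:** I gripped the book at 45 N, lifted it out and lowered it until it touched the liner, at the height I had worked out beforehand. I then let go and moved the arm clear. My last measurement put the book within about 4 mm of the liner centre, which I estimated partly from the crate pose. It was lined up with the bay to about 0.2°, with its top at the height that means it is flat.
- **Jaw travel:** the camera gave 20–23 mm of jaw travel, depending on which edge I compared, against the 24 mm nominal. I took the jaw to be fully back because it had stopped moving with the pawl lifted. It was still back in the last check.
- **Other objects:** nothing else appears to have moved in the final picture. I checked this by eye only.

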